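# Start the modelling turntable from its control board

## Task

Start the turntable from its switch board with the closed fingers, in this order: push the raised half of the rocker down until it is fully over, push the slim round plunger fully home so that it stays in, then press the wide palm button fully down and let it come back up. Only press, do not grip or lift anything; leave the square key alone, and do not shift the can, the tape or the other things lying about.

Things in the scene. Friction and masses are not known exactly. Their poses are not given: they have to be found in the camera images.
- board: Aluminium control board, fixed, 270 x 370 x 12 mm (its x, its y, height), origin at the centre of its underside. It has six places, two along its x (116 mm apart) by three along its y (115 mm apart); in them, in any order, four round grey switch boxes 84 mm across and 40 mm high, the can and the tape roll. Its place and yaw change.
- rocker_press (a point): Point to press on the rocker (black V-shaped paddle 72 x 40 mm, the only oblong switch): on the upper face of its raised half, 24 mm from the pivot in the middle; moves with the rocker. Off, the raised half slopes up to 21 degrees, outer end 77 mm above the table; fully over it is level, face 64 mm above the table. Its box is turned up to 90 degrees either way on the board.
- rocker (a joint): rocker angle, rad: 0 off (raised half up), 0.36 fully over (on). Starts at 0 to 0.06. It stays where it is left; about 2 N at the press point moves it. Pivot 64 mm above the table, on the axis of its round box (84 mm across, top 52 mm above the table).
- plunger_top (a point): Centre of the top of the slim plunger: black upright pin button 18 mm across, the smallest switch, standing 22 mm above its box (74 mm above the table) when out. It has a low grey collar 4 mm high around it. Its round grey box is 84 mm across, top 52 mm above the table. Pushed home it stands 12 mm above the box.
- plunger (a joint): plunger depth, m: 0 out (starts at 0 to 0.0015), 0.010 fully home. It has no spring: about 3 N moves it and it stays where it is left.
- palm_top (a point): Centre of the top of the big palm button: black mushroom-shaped button 60 mm across, the widest switch, its top 30 mm above its box (82 mm above the table). Its round grey box is 84 mm across, top 52 mm above the table.
- palm (a joint): palm button depth, m: 0 up, 0.008 fully down. Spring return: 2.4 N to start, 5.6 N fully down.
- key_top (a point): Centre of the top of the square key, 32 mm square, 18 mm above its box (70 mm above the table), in a grey square collar. To be left alone. Its round grey box is 84 mm across, top 52 mm above the table.
- key (a joint): square key depth, m: 0 up, 0.006 down; sprung, 2.4 N to start.
- tin: Bystander, loose: closed paint can, 64 mm across, 75 mm high; origin at the centre of its underside. It stands on the board among the switches.
- tape: Bystander, loose: roll of paper tape lying flat, 84 mm across, 36 mm high; origin at the centre of its underside. It stands on the board among the switches.
- brush: Bystander, loose: paint brush lying on the table; origin at its underside.
- cup: Bystander, loose: white open cup, 76 mm across, 85 mm high; origin at the centre of its underside.
- spatula: Bystander, loose: spatula lying on the table; origin at its underside.
- jar: Bystander, loose: jar with a steel cap, 68 mm across, 90 mm high; origin at the centre of its underside.
- disc: Bystander, loose: terracotta-coloured disc, 80 mm across, 35 mm high; origin at the centre of its underside.

How it is judged (in metres and radians):
On the way, in this order (a step that is already met when the one before it is completed fails the run):
1. the rocker is pushed fully over (value of joint rocker above 0.3 rad), for 0.1 s.
2. then the plunger is pushed home (value of joint plunger above 0.008 m and value of joint rocker above 0.3 rad), for 0.1 s.
3. then the palm button is pressed fully down (all of step 2 and value of joint palm above 0.0065 m), for 0.1 s.
At the end, for the whole second after the job is handed in: The rocker is over (more than 0.30 of 0.36 rad), the plunger in (more than 8 of 10 mm), the palm button back up (within 1.5 mm) and the square key up; the loose things are at rest (all of step 2 and value of joint each of palm, key below 0.0015 m and linear speed of each of tin, tape, brush, cup, spatula, jar, disc below 0.02 m/s); the robot touches nothing.
It fails at once if the square key is pressed (more than 3 mm) (value of joint key above 0.003 m).
It fails at once if the plunger is pushed in (past 5 mm) before the rocker is over (value of joint plunger above 0.005 m and value of joint rocker below 0.25 rad).
It fails at once if the palm button is pressed (past 4 mm) before the rocker is over and the plunger home (value of joint palm above 0.004 m and (value of joint rocker below 0.25 rad or value of joint plunger below 0.007 m)).
It fails at once if a loose thing is shifted, lifted or carried more than 20 mm (distance of any of tin, tape, brush, cup, spatula, jar, disc from where it was at the start of the episode above 0.02 m).
It fails at once if the can, tape, cup, jar or disc is tipped (angle between any of tin, tape, cup, jar, disc's own z axis and vertical above 0.4 rad).
It also fails if it takes over 43 s, if anything falls off the work surface, if the arm or the gripper's body presses on something with over 40 N, if the wrist force passes 120 N, or if a joint passes its speed limit or range.

## Robot

A 6-joint arm with a two-finger parallel gripper is mounted at the origin on the work surface. World frame = base frame: x ahead of the robot, y to its left, z up, the work surface at z = 0. Lengths are in m, angles in degrees, forces in N, time in s.
With the tool pointing down it reaches from about 0.375 to 0.9 m from the base axis. Payload 3.1 kg.
Tool frame: the origin (TCP) lies at the very end of the fingers, on their centre line; the grasp point (between the pads) lies 19 mm behind it; z points along the fingers, y is the line along which they close (so a half turn about z gives the same grasp; the last joint's range is limited). The gripper opens to 87 mm and grips with 3 to 60 N. Pads are 19 mm wide; open, the fingers measure 117 mm over their backs; the gripper's body (75 mm by 190 mm) begins 51 mm behind the grasp point.
Start: joints at [-73.425, 30.224, 82.088, -0, 67.689, -10.227], TCP at [0.282, -0.558, 0.223] pointing down, gripper open.
Joint ranges: [-176.69, 176.69], [-43.24, 126.21], [12.49, 139.97], [-82, 262], [0, 151.66], [-163.58, 163.58]. Speed limits (degrees/s): [159.86, 159.86, 180, 180, 180, 180].

## Interface

Orientations are given as a 3x3 rotation matrix whose columns are the frame's x, y, z axes.
In Python, from rig import bot gives the robot as it stands.
- The arm moves only by the tool move_arm, never from a script. Its argument "increments" is a list of rows, each an object with "xyz": the shift along the tool's x, y, z in mm, a list of three; "roll": the turn about the tool's z in rad; "grip": the opening in per cent of the stroke, from 0 (shut) to 100 (fully open). A call has 1 to 5 rows; each row shifts and turns the commanded pose from where the row before left it, along the tool's axes as they then stand; what a row does not reach is not made up. A row lasts 1/12 s, in which the tool goes at most 41.7 mm and 7.16 degrees, less where a joint would pass 70% of its speed; a pose out of reach is approached as far as the arm can. A call is refused whole if a number of a shift passes 41.7 or a number of a turn 0.125, either way. A call with a gripper value outside its range is refused whole. The fingers move at their own pace and stop on an object; the grip force is fixed at half the most. Time passes only in rows, so rows that do not move let the fingers close. It gives the time, the measured TCP pose, the force, the opening and the grip force at its end, in the units of the state.
- bot.read_state(): the state, without advancing time (a new reading comes with each control period).
- bot.capture(name): name is "side" or "top" or "wrist"; returns (picture, depth): 400x640x3 uint8, red, green, blue; 400x640 float32, m along the optical axis (not along the pixel's ray), 0 where there is no reading.
- bot.camera_model(name): a dict with "intrinsics" (3x3 intrinsics, pixels), "rvec" (rotation vector, rad) and "tvec" (3), from world to camera coordinates, as OpenCV has them; the wrist camera has in their place "tool_from_camera" (4x4, takes a point from camera to tool coordinates, whose origin is the TCP and whose axes are the flange's). Camera axes: x right, y down, z forward; pixel columns grow to the right and rows downward; lengths in m; the calibration is good to about 2 mm. A picture is of the moment at which its call begins: read the wrist's pose just before it. camera_model takes no time and is no camera call.
- bot.hand_in(): hands the job in; it is judged then, once.
Trained networks look in the newest picture that a camera, given by its name, has taken for a name from the list of things; names that differ only in an ending like _2 or _b are one class to them, and where a whole thing is asked for, a point or a joint stands for the part that bears it (a point fixed in the world has none). Each returns a list of dicts, best first, with "conf" (0 to 1); they miss things now and then, are a little off and sometimes report something else, mostly with a low value. They report only what shows in the picture. A call takes as long as a camera call.
- bot.spot_in(label, camera): "at" ([x, y, z] in m, in the coordinates of the camera as it stood for that picture, good to about 4 mm: the middle of the surface that is visible of it).
- bot.trace(label, camera): "mask" (400x640 bool, what is visible of it).
The state is a dict: "time_s": time; "joint_positions": joint angles; "qvel": joint speeds; "tau": joint torques, N m; "position": TCP position; "tcp_rot": TCP orientation; "force": force on the tool from outside, world axes, zero at the start; "moment": the same for the moment, N m; "opening": opening from 0.0 (shut) to 1.0 (fully open); "grasp_force": force on a finger pad.
Only numpy, scipy, OpenCV 4.12 (cv2) and the standard library are available. Lean on these libraries where they do the work, as an engineer would, in place of code of your own. Each camera call takes 0.05 s, during which the arm holds its last target. There are 200 camera calls.

## Working session

There is one attempt and no reset: what is moved stays moved. The work goes in short steps, Python scripts to look and compute and a tool call to move; the robot and the scene stay as the last step left them, time stands still between calls to the robot, and variables do not carry over. Pictures are saved under pics/ and viewed, at most 10 in all, crops included, and the job is handed in when it is done.

Besides the shell and the picture viewer there is one more tool, called after "Request:" by a JSON object that holds its "op" and its "data". move_arm: Moves the arm, as the interface text tells. Its arguments: {"type":"object","properties":{"increments":{"type":"array"}},"required":["increments"]}

```bash
mkdir -p pics
cat > h.py <<'E'
import numpy as np, cv2
from rig import bot
def world(cam,p,st=None):
    m=bot.camera_model(cam); p=np.asarray(p,float)
    if cam=="wrist":
        T=np.array(m["tool_from_camera"]); q=T[:3,:3]@p+T[:3,3]
        return np.array(st["tcp_rot"])@q+np.array(st["position"])
    R=cv2.Rodrigues(np.array(m["rvec"],float))[0]
    return R.T@(p-np.array(m["tvec"],float).ravel())
def cloud(cam,d,mask,st=None):
    K=np.array(bot.camera_model(cam)["intrinsics"]); v,u=np.nonzero(mask&(d>0)); z=d[v,u]
    P=np.stack([(u-K[0,2])/K[0,0]*z,(v-K[1,2])/K[1,1]*z,z],1)
    return np.array([world(cam,p,st) for p in P])
E
python3 - <<'E'
from h import *
im,d=bot.capture("top"); cv2.imwrite("pics/top.png",im[:,:,::-1])
s=bot.read_state(); print(s["time_s"],s["position"],s["tcp_rot"],s["opening"])
for n in ["board","rocker_press","plunger_top","palm_top","key_top","tin","tape","cup","jar","disc"]:
    r=bot.spot_in(n,"top"); print(n,[(round(x["conf"],2),world("top",x["at"]).round(3).tolist()) for x in r[:2]])
E
```

```text
0.05 [ 0.28164311 -0.55712394  0.22158737] [[ 8.92569358e-01  4.50909699e-01 -6.19437396e-04]
 [ 4.50909965e-01 -8.92567047e-01  2.06636567e-03]
 [ 3.78854917e-04 -2.12368518e-03 -9.99997673e-01]] 0.9955827957013207
board [(0.83, [0.587, 0.002, 0.009]), (0.65, [0.609, -0.12, 0.047])]
rocker_press [(0.73, [0.499, -0.099, 0.06])]
plunger_top []
palm_top [(0.52, [0.517, 0.015, 0.081]), (0.27, [0.584, 0.003, 0.013])]
key_top []
tin [(0.77, [0.643, 0.11, 0.087])]
tape [(0.71, [0.5, -0.1, 0.067]), (0.57, [0.612, -0.122, 0.046])]
cup [(0.93, [0.648, 0.457, 0.047]), (0.66, [0.518, 0.012, 0.083])]
jar [(0.75, [0.629, -0.381, 0.09]), (0.34, [0.519, 0.412, 0.017])]
disc [(0.9, [0.378, 0.431, 0.036])]
```

View pics/top.png

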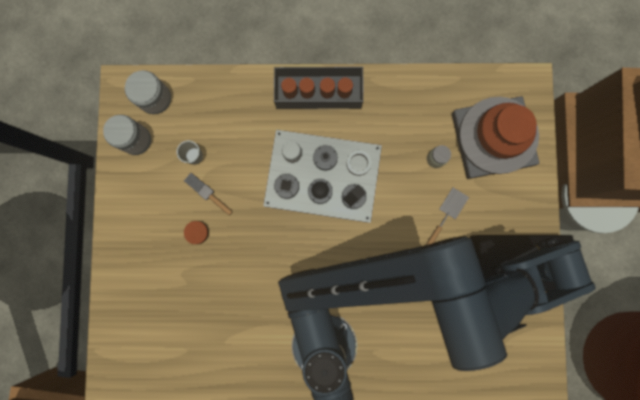

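The top view shows the board at about (323,175). The can is at (291,150), the plunger (325,157) and the tape (358,161). Below them are the key (287,186), the palm button (320,190) and the rocker (354,196). I'm moving above the board and closing the fingers for a close look.

Request:
{"op": "move_arm", "data": {"increments": [{"xyz":[15,-12,-10],"grip":0},{"xyz":[29,-23,-10],"grip":0},{"xyz":[29,-23,-10],"grip":0},{"xyz":[29,-23,-10],"grip":0},{"xyz":[29,-23,-10],"grip":0}]}}

```text
schema error: expected keys xyz, roll, grip
```

Request:
{"op": "move_arm", "data": {"increments": [{"xyz":[29,-23,-10],"grip":0},{"xyz":[29,-23,-10],"grip":0},{"xyz":[29,-23,-10],"grip":0},{"xyz":[29,-23,-10],"grip":0},{"xyz":[29,-23,-10],"grip":0}]}}

```text
schema error: expected keys xyz, roll, grip
```

Run:
```python
from h import *
print(np.round(bot.camera_model("wrist")["tool_from_camera"],3), bot.camera_model("wrist")["intrinsics"])
s=bot.read_state(); print(s["position"],s["tcp_rot"],s["opening"],s["time_s"])
```

```text
[[ 0.    -0.967 -0.254  0.069]
 [ 1.     0.     0.001 -0.001]
 [-0.001 -0.254  0.967 -0.162]
 [ 0.     0.     0.     1.   ]] [[321.72079012   0.         321.28173997]
 [  0.         321.72079012 203.19642749]
 [  0.           0.           1.        ]]
[ 0.28185605 -0.55782817  0.22256806] [[ 8.92553418e-01  4.50941677e-01  1.01966824e-05]
 [ 4.50941677e-01 -8.92553417e-01 -3.31927052e-05]
 [-5.86689036e-06  3.42243715e-05 -9.99999999e-01]] 0.998246795901049 0.55
```

Request:
{"op": "move_arm", "data": {"increments": [{"xyz":[15,-12,-8],"roll":0,"grip":0},{"xyz":[29,-23,-8],"roll":0,"grip":0},{"xyz":[29,-23,-8],"roll":0,"grip":0},{"xyz":[29,-23,-8],"roll":0,"grip":0},{"xyz":[29,-23,-8],"roll":0,"grip":0}]}}

```text
time_s: 0.97
position: [0.3524, -0.4035, 0.2632]
tcp_rot: [[0.893, 0.45, 0.0], [0.45, -0.893, 0.0], [0.0, -0.0, -1.0]]
force: [0.2, 0.3, 0.7]
opening: 0.709
grasp_force: 0.0
```

Request:
{"op": "move_arm", "data": {"increments": [{"xyz":[29,-23,-8],"roll":0,"grip":0},{"xyz":[29,-23,-8],"roll":0,"grip":0},{"xyz":[29,-23,-8],"roll":0,"grip":0},{"xyz":[29,-23,-8],"roll":0,"grip":0},{"xyz":[29,-23,-8],"roll":0,"grip":0}]}}

```text
time_s: 1.38
position: [0.4297, -0.2351, 0.3035]
tcp_rot: [[0.893, 0.451, 0.001], [0.451, -0.893, -0.0], [0.001, 0.0, -1.0]]
force: [0.9, -0.2, -0.2]
opening: 0.324
grasp_force: 0.0
```

Request:
{"op": "move_arm", "data": {"increments": [{"xyz":[29,-23,0],"roll":0,"grip":0},{"xyz":[29,-23,0],"roll":0,"grip":0},{"xyz":[29,-23,0],"roll":0,"grip":0},{"xyz":[29,-23,0],"roll":0,"grip":0},{"xyz":[10,-10,0],"roll":0,"grip":0}]}}

```text
time_s: 1.8
position: [0.4967, -0.0852, 0.3032]
tcp_rot: [[0.891, 0.454, 0.002], [0.454, -0.891, 0.002], [0.002, -0.001, -1.0]]
force: [0.3, -0.9, 0.6]
opening: 0.023
grasp_force: 0.0
```

Request:
{"op": "move_arm", "data": {"increments": [{"xyz":[0,0,0],"roll":0,"grip":0},{"xyz":[0,0,0],"roll":0,"grip":0},{"xyz":[0,0,0],"roll":0,"grip":0}]}}

```text
time_s: 2.05
position: [0.4954, -0.0902, 0.3028]
tcp_rot: [[0.893, 0.451, -0.0], [0.451, -0.893, -0.001], [-0.0, 0.0, -1.0]]
force: [-0.2, 0.5, 0.2]
opening: 0.005
grasp_force: 0.0
```

```bash
cat > look.py <<'E'
from h import *
import sys
s=bot.read_state(); im,d=bot.capture("wrist"); cv2.imwrite(sys.argv[1],im[:,:,::-1])
print(s["time_s"],s["position"],s["opening"],s["force"]); print(np.round(s["tcp_rot"],3))
np.savez("last.npz",im=im,d=d)
for n in ["rocker_press","plunger_top","palm_top","key_top","tin","tape"]:
    r=bot.spot_in(n,"wrist"); print(n,[(round(x["conf"],2),world("wrist",x["at"],s).round(3).tolist()) for x in r[:3]])
E
python3 look.py pics/w1.png
```

```text
2.05 [ 0.49544193 -0.09019842  0.30279567] 0.004604841184825272 [-0.18038724  0.5222146   0.22222115]
[[ 0.893  0.451 -0.   ]
 [ 0.451 -0.893 -0.001]
 [-0.     0.    -1.   ]]
rocker_press [(0.64, [0.499, -0.097, 0.069])]
plunger_top [(0.53, [0.627, -0.001, 0.073]), (0.34, [0.534, 0.13, 0.067])]
palm_top [(0.89, [0.519, 0.013, 0.08])]
key_top [(0.71, [0.533, 0.131, 0.068]), (0.17, [0.575, -0.033, 0.011])]
tin [(0.56, [0.618, 0.093, 0.044])]
tape [(0.74, [0.616, -0.118, 0.051])]
```

View pics/w1.png

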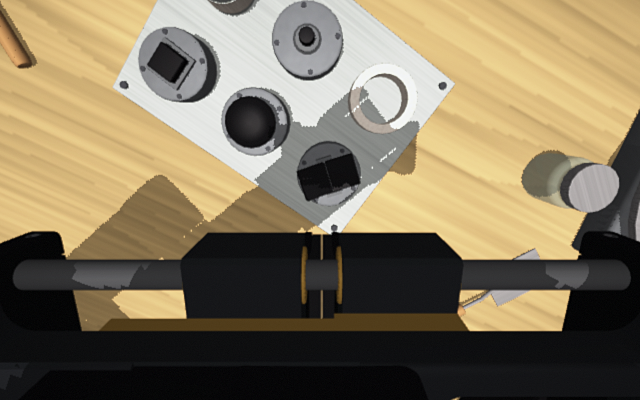

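The wrist view shows the key at (168,63), plunger (306,38), palm (250,121), tape (383,97) and rocker (328,177), whose two halves lie left and right of its pivot. The heights agree with the description. Next I'll find the rocker's raised half from depth.

Run:
```python
from h import *
s=bot.read_state(); z=np.load("last.npz"); d=z["d"]; im=z["im"]
m=np.zeros(d.shape,bool); m[135:212,290:368]=1
P=cloud("wrist",d,m,s); c=im[m&(d>0)].mean(1)
k=(P[:,2]>.058)&(c<70); Q=P[k]
r=cv2.minAreaRect((Q[:,:2]*1000).astype(np.float32)); print(len(Q),r)
ctr=np.median(Q,0); print(Q.mean(0))
B=cv2.boxPoints(r); e=[B[1]-B[0],B[2]-B[1]]; a=max(e,key=np.linalg.norm); a=a/np.linalg.norm(a)
c0=np.array(r[0])/1000; t=(Q[:,:2]-c0)@a
for lo in np.arange(-.04,.04,.008):
    q=Q[(t>=lo)&(t<lo+.008)]; print(round(lo,3),len(q),q[:,2].mean().round(4) if len(q) else '')
print("axis",a)
m[:]=0; m[10:60,285:330]=1; P=cloud("wrist",d,m,s); q=P[P[:,2]>.068]; print("plunger",len(q),q.mean(0))
```

```text
Traceback (most recent call last):
  File "h.py", line 13, in cloud
    return np.array([world(cam,p,st) for p in P])
                     ~~~~~^^^^^^^^^^
  File "h.py", line 4, in world
    m=bot.camera_model(cam); p=np.asarray(p,float)
ValueError: time passes only in moves, steps and waits
```

```bash
sed -i 's/return np.array(\[world.*/return world(cam,P.T,st).T/; s/q=T\[:3,:3\]@p+T\[:3,3\]/q=(p.T@T[:3,:3].T+T[:3,3]).T/; s/return np.array(st\["tcp_rot"\])@q+np.array(st\["position"\])/return ((np.array(st["tcp_rot"])@q).T+np.array(st["position"])).T/' h.py
python3 - <<'E'
from h import *
s=bot.read_state(); z=np.load("last.npz"); d=z["d"]; im=z["im"]
m=np.zeros(d.shape,bool); m[135:212,290:368]=1
P=cloud("wrist",d,m,s); c=im[m&(d>0)].mean(1)
k=(P[:,2]>.058)&(c<70); Q=P[k]
r=cv2.minAreaRect((Q[:,:2]*1000).astype(np.float32)); print(len(Q),r)
print(Q.mean(0))
B=cv2.boxPoints(r); e=[B[1]-B[0],B[2]-B[1]]; a=max(e,key=np.linalg.norm); a=a/np.linalg.norm(a)
c0=np.array(r[0])/1000; t=(Q[:,:2]-c0)@a
for lo in np.arange(-.04,.04,.008):
    q=Q[(t>=lo)&(t<lo+.008)]; print(round(lo,3),len(q),q[:,2].mean().round(4) if len(q) else '')
print("axis",a)
m[:]=0; m[10:60,285:330]=1; P=cloud("wrist",d,m,s); q=P[P[:,2]>.068]; print("plunger",len(q),q.mean(0))
E
```

```text
1851 ((499.1658020019531, -97.57669067382812), (46.267372131347656, 72.88105773925781), 43.646114349365234)
[ 0.49887744 -0.09802678  0.06653097]
-0.04 90 0.0721
-0.032 213 0.0722
-0.024 206 0.0698
-0.016 207 0.0672
-0.008 213 0.0647
0.0 204 0.0635
0.008 205 0.0639
0.016 197 0.0644
0.024 207 0.0647
0.032 109 0.0649
axis [ 0.69020224 -0.72361654]
plunger 225 [ 0.62961312 -0.00370073  0.07209599]
```

Request:
{"op": "move_arm", "data": {"increments": [{"xyz":[-7,-15,20],"roll":0,"grip":0},{"xyz":[0,0,39],"roll":0,"grip":0},{"xyz":[0,0,39],"roll":0,"grip":0},{"xyz":[0,0,39],"roll":0,"grip":0},{"xyz":[0,0,39],"roll":0,"grip":0}]}}

```text
time_s: 2.82
position: [0.4832, -0.0802, 0.1256]
tcp_rot: [[0.893, 0.45, 0.002], [0.45, -0.893, -0.001], [0.001, 0.002, -1.0]]
force: [-0.3, -0.1, -0.4]
opening: 0.003
grasp_force: 0.0
```

Request:
{"op": "move_arm", "data": {"increments": [{"xyz":[0,0,20],"roll":0,"grip":0},{"xyz":[0,0,10],"roll":0,"grip":0},{"xyz":[0,0,0],"roll":0,"grip":0},{"xyz":[0,0,0],"roll":0,"grip":0}]}}

```text
time_s: 3.15
position: [0.4828, -0.0801, 0.0961]
tcp_rot: [[0.893, 0.45, -0.001], [0.45, -0.893, 0.0], [-0.001, -0.001, -1.0]]
force: [0.0, 0.2, 0.4]
opening: 0.008
grasp_force: 0.0
```

Request:
{"op": "move_arm", "data": {"increments": [{"xyz":[0,0,10],"roll":0,"grip":0},{"xyz":[0,0,8],"roll":0,"grip":0},{"xyz":[0,0,6],"roll":0,"grip":0},{"xyz":[0,0,4],"roll":0,"grip":0},{"xyz":[0,0,3],"roll":0,"grip":0}]}}

```text
time_s: 3.57
position: [0.4829, -0.0797, 0.0657]
tcp_rot: [[0.893, 0.451, 0.0], [0.451, -0.893, 0.0], [0.0, -0.0, -1.0]]
force: [-0.6, 1.4, 1.3]
opening: 0.007
grasp_force: 0.9
```

Request:
{"op": "move_arm", "data": {"increments": [{"xyz":[0,0,1.5],"roll":0,"grip":0},{"xyz":[0,0,0],"roll":0,"grip":0},{"xyz":[0,0,0],"roll":0,"grip":0}]}}

```text
time_s: 3.82
position: [0.4829, -0.0797, 0.0644]
tcp_rot: [[0.893, 0.451, 0.0], [0.451, -0.893, 0.0], [0.0, 0.0, -1.0]]
force: [-0.2, 1.9, 3.0]
opening: 0.005
grasp_force: 1.5
```

Request:
{"op": "move_arm", "data": {"increments": [{"xyz":[0,0,1.5],"roll":0,"grip":0},{"xyz":[0,0,0],"roll":0,"grip":0},{"xyz":[0,0,0],"roll":0,"grip":0}]}}

```text
time_s: 4.07
position: [0.4829, -0.0796, 0.0641]
tcp_rot: [[0.892, 0.451, 0.001], [0.451, -0.892, -0.0], [0.001, 0.001, -1.0]]
force: [-2.8, 2.4, 14.8]
opening: 0.004
grasp_force: 7.4
```

Request:
{"op": "move_arm", "data": {"increments": [{"xyz":[0,0,-10],"roll":0,"grip":0},{"xyz":[0,0,-30],"roll":0,"grip":0},{"xyz":[0,0,-40],"roll":0,"grip":0},{"xyz":[0,0,-40],"roll":0,"grip":0},{"xyz":[0,0,-10],"roll":0,"grip":0}]}}

```text
time_s: 4.48
position: [0.4863, -0.0812, 0.1982]
tcp_rot: [[0.892, 0.451, 0.01], [0.451, -0.892, -0.005], [0.007, 0.009, -1.0]]
force: [0.1, 0.2, -0.1]
opening: 0.005
grasp_force: 0.0
```

Request:
{"op": "move_arm", "data": {"increments": [{"xyz":[30,-2,0],"roll":0,"grip":0},{"xyz":[35,-2,0],"roll":0,"grip":0},{"xyz":[25,-1,0],"roll":0,"grip":0},{"xyz":[10,0,0],"roll":0,"grip":0},{"xyz":[0,0,0],"roll":0,"grip":0}]}}

```text
time_s: 4.9
position: [0.5719, -0.0296, 0.1927]
tcp_rot: [[0.892, 0.453, 0.002], [0.453, -0.892, -0.001], [0.002, 0.002, -1.0]]
force: [-0.1, -0.1, 1.0]
opening: 0.004
grasp_force: 0.0
```

```bash
python3 look.py pics/w2.png
python3 - <<'E'
from h import *
s=bot.read_state(); im,d=bot.capture("top"); 
r=bot.trace("rocker_press","top")
if r: 
    P=cloud("top",d,r[0]["mask"]); print("top rocker z pct",np.percentile(P[:,2],[5,50,95]).round(3),P.mean(0).round(3))
E
```

```text
4.9 [ 0.57185309 -0.02963778  0.19269377] 0.003977537248465435 [-0.11187228 -0.11692091  0.95587592]
[[ 0.892  0.453  0.002]
 [ 0.453 -0.892 -0.001]
 [ 0.002  0.002 -1.   ]]
rocker_press [(0.64, [0.471, -0.082, 0.064])]
plunger_top [(0.9, [0.63, 0.003, 0.072]), (0.35, [0.535, 0.13, 0.071])]
palm_top [(0.65, [0.53, 0.02, 0.076])]
key_top [(0.62, [0.534, 0.131, 0.068])]
tin [(0.68, [0.642, 0.106, 0.09])]
tape [(0.76, [0.614, -0.121, 0.052])]Traceback (most recent call last):
  File "<stdin>", line 5, in <module>
  File "h.py", line 13, in cloud
    return world(cam,P.T,st).T
           ~~~~~^^^^^^^^^^^^
  File "h.py", line 9, in world
    return R.T@(p-np.array(m["tvec"],float).ravel())
                ~^~~~~~~~~~~~~~~~~~~~~~~~~~~~~~~~~~
ValueError: operands could not be broadcast together with shapes (3,205) (3,)
```

View pics/w2.png

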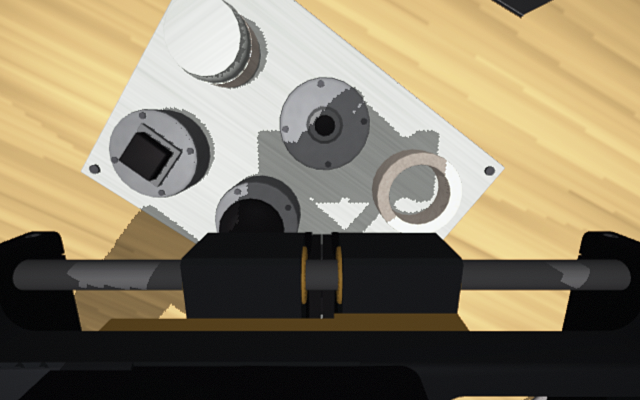

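The plunger is at (324,125) in its round box, the can at (215,40), the key at (145,157) and the tape at (418,187). I'll get the plunger's position from depth.

Run:
```python
from h import *
s=bot.read_state(); z=np.load("last.npz"); d=z["d"]
m=np.zeros(d.shape,bool); m[105:145,300:350]=1; P=cloud("wrist",d,m,s); q=P[P[:,2]>.066]; print(len(q),q.mean(0),np.ptp(q,0),q.min(0),q.max(0))
c=q.mean(0)-np.array(s["position"]); print((np.array(s["tcp_rot"]).T@c*1000).round(1))
```

```text
337 [ 0.62708698 -0.00355414  0.072242  ] [0.01724897 0.01724138 0.00517686] [ 0.61847125 -0.0122757   0.06944302] [0.63572022 0.00496568 0.07461989]
[ 63.8   1.7 120.4]
```

Request:
{"op": "move_arm", "data": {"increments": [{"xyz":[25,1,0],"roll":0,"grip":0},{"xyz":[30,1,10],"roll":0,"grip":0},{"xyz":[8,0,30],"roll":0,"grip":0},{"xyz":[0,0,38],"roll":0,"grip":0},{"xyz":[0,0,20],"roll":0,"grip":0}]}}

```text
time_s: 5.77
position: [0.6257, -0.0032, 0.0914]
tcp_rot: [[0.892, 0.451, -0.004], [0.451, -0.892, 0.001], [-0.003, -0.002, -1.0]]
force: [-0.8, 1.1, 0.1]
opening: 0.006
grasp_force: 0.0
```

Request:
{"op": "move_arm", "data": {"increments": [{"xyz":[0,0,5],"roll":0,"grip":0},{"xyz":[0,0,0],"roll":0,"grip":0},{"xyz":[0,0,0],"roll":0,"grip":0}]}}

```text
time_s: 6.02
position: [0.6277, -0.004, 0.0904]
tcp_rot: [[0.893, 0.451, 0.001], [0.451, -0.893, -0.0], [0.001, 0.001, -1.0]]
force: [0.1, -0.5, 0.0]
opening: 0.0
grasp_force: 0.0
```

On target; pushing down to 64 mm.

Request:
{"op": "move_arm", "data": {"increments": [{"xyz":[0,0,8],"roll":0,"grip":0},{"xyz":[0,0,6],"roll":0,"grip":0},{"xyz":[0,0,5],"roll":0,"grip":0},{"xyz":[0,0,4],"roll":0,"grip":0},{"xyz":[0,0,3],"roll":0,"grip":0}]}}

```text
time_s: 6.43
position: [0.6279, -0.0039, 0.0641]
tcp_rot: [[0.893, 0.451, 0.002], [0.451, -0.893, -0.0], [0.002, 0.001, -1.0]]
force: [-2.1, -0.5, 30.5]
opening: 0.007
grasp_force: 16.3
```

Request:
{"op": "move_arm", "data": {"increments": [{"xyz":[0,0,1.5],"roll":0,"grip":0},{"xyz":[0,0,0],"roll":0,"grip":0},{"xyz":[0,0,0],"roll":0,"grip":0}]}}

```text
time_s: 6.68
position: [0.6279, -0.0039, 0.0643]
tcp_rot: [[0.892, 0.451, 0.002], [0.451, -0.892, -0.001], [0.002, 0.002, -1.0]]
force: [-2.9, -0.5, 11.7]
opening: 0.007
grasp_force: 6.0
```

Request:
{"op": "move_arm", "data": {"increments": [{"xyz":[0,0,-12],"roll":0,"grip":0},{"xyz":[0,0,-30],"roll":0,"grip":0},{"xyz":[-14,-10,-18],"roll":0,"grip":0},{"xyz":[-28,-20,0],"roll":0,"grip":0},{"xyz":[-28,-20,0],"roll":0,"grip":0}]}}

```text
time_s: 7.1
position: [0.5431, 0.0091, 0.1237]
tcp_rot: [[0.893, 0.451, 0.005], [0.451, -0.893, -0.001], [0.004, 0.003, -1.0]]
force: [-0.9, 0.3, -0.2]
opening: 0.006
grasp_force: 0.0
```

Request:
{"op": "move_arm", "data": {"increments": [{"xyz":[-14,-10,0],"roll":0,"grip":0},{"xyz":[-5,-4,15],"roll":0,"grip":0},{"xyz":[0,0,10],"roll":0,"grip":0},{"xyz":[0,0,0],"roll":0,"grip":0},{"xyz":[0,0,0],"roll":0,"grip":0}]}}

```text
time_s: 7.52
position: [0.5195, 0.0132, 0.0966]
tcp_rot: [[0.893, 0.451, -0.0], [0.451, -0.893, 0.0], [-0.0, -0.0, -1.0]]
force: [0.3, -0.1, -0.0]
opening: 0.007
grasp_force: 0.0
```

Run:
```python
from h import *
s=bot.read_state(); print(s["position"])
for c in ["side","top"]:
    im,d=bot.capture(c); cv2.imwrite(f"pics/{c}2.png",im[:,:,::-1])
    for n in ["palm_top","plunger_top","rocker_press"]:
        r=bot.spot_in(n,c); print(c,n,[(round(x["conf"],2),world(c,x["at"]).round(3).tolist()) for x in r[:2]])
```

```text
[0.51949078 0.01319286 0.09662912]
side palm_top [(0.79, [0.508, 0.023, 0.081])]
side plunger_top [(0.43, [0.51, 0.02, 0.078])]
side rocker_press [(0.63, [0.503, -0.096, 0.066])]
top palm_top []
top plunger_top []
top rocker_press [(0.85, [0.501, -0.098, 0.061])]
```

View pics/side2.png

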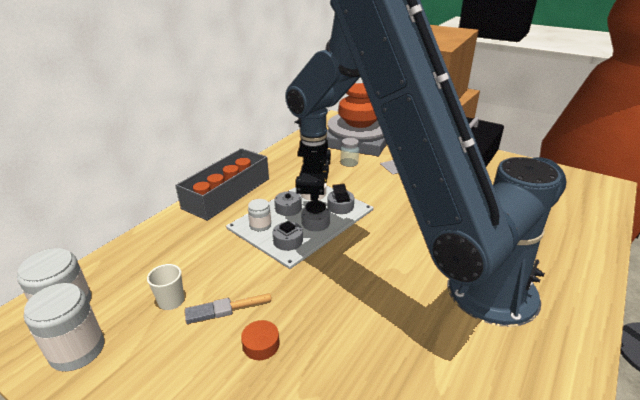

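The side view shows the fingers above the palm button at (316,208). The rocker at (341,195) now has its other half raised, and the plunger at (288,200) is in. Pressing the palm.

Request:
{"op": "move_arm", "data": {"increments": [{"xyz":[0,0,8],"roll":0,"grip":0},{"xyz":[0,0,6],"roll":0,"grip":0},{"xyz":[0,0,4],"roll":0,"grip":0},{"xyz":[0,0,4],"roll":0,"grip":0},{"xyz":[0,0,1.5],"roll":0,"grip":0}]}}

```text
time_s: 8.33
position: [0.519, 0.0133, 0.0742]
tcp_rot: [[0.893, 0.451, 0.0], [0.451, -0.893, -0.0], [0.0, 0.0, -1.0]]
force: [-3.7, 1.1, 23.2]
opening: 0.005
grasp_force: 11.4
```

Request:
{"op": "move_arm", "data": {"increments": [{"xyz":[0,0,0.5],"roll":0,"grip":0},{"xyz":[0,0,0],"roll":0,"grip":0},{"xyz":[0,0,0],"roll":0,"grip":0},{"xyz":[0,0,0],"roll":0,"grip":0}]}}

```text
time_s: 8.67
position: [0.5189, 0.0133, 0.0743]
tcp_rot: [[0.892, 0.451, 0.001], [0.451, -0.892, -0.0], [0.001, 0.001, -1.0]]
force: [-2.6, 0.5, 14.3]
opening: 0.007
grasp_force: 6.8
```

Fully down: the stop was felt at 74.2 mm and 14 N. Lifting, then moving back for a check.

Request:
{"op": "move_arm", "data": {"increments": [{"xyz":[0,0,-8],"roll":0,"grip":0},{"xyz":[0,0,-25],"roll":0,"grip":0},{"xyz":[0,0,-40],"roll":0,"grip":0},{"xyz":[-20,0,-40],"roll":0,"grip":0},{"xyz":[-30,0,-25],"roll":0,"grip":0}]}}

```text
time_s: 9.08
position: [0.4785, -0.0088, 0.211]
tcp_rot: [[0.892, 0.453, 0.007], [0.453, -0.892, -0.001], [0.005, 0.004, -1.0]]
force: [0.8, -0.1, 0.2]
opening: 0.005
grasp_force: 0.0
```

Request:
{"op": "move_arm", "data": {"increments": [{"xyz":[-25,0,-20],"roll":0,"grip":0},{"xyz":[-10,0,-10],"roll":0,"grip":0},{"xyz":[0,0,0],"roll":0,"grip":0},{"xyz":[0,0,0],"roll":0,"grip":0},{"xyz":[0,0,0],"roll":0,"grip":0}]}}

```text
time_s: 9.5
position: [0.4444, -0.0241, 0.2376]
tcp_rot: [[0.893, 0.451, -0.001], [0.451, -0.893, 0.001], [-0.0, -0.001, -1.0]]
force: [-0.6, 0.4, -0.4]
opening: 0.007
grasp_force: 0.0
```

```bash
python3 look.py pics/w3.png
python3 - <<'E'
from h import *
s=bot.read_state(); z=np.load("last.npz"); d=z["d"]
P=cloud("wrist",d,d>0,s)
for n,x,y,r in [("plunger",.627,-.004,.005),("palm",.519,.013,.01),("rocker pressed",.483,-.080,.006),("rocker other",.516,-.115,.006),("key",.534,.13,.008)]:
    q=P[np.hypot(P[:,0]-x,P[:,1]-y)<r]; print(n,len(q),np.median(q[:,2]).round(4) if len(q) else '')
E
```

```text
9.5 [ 0.44436959 -0.02414663  0.2375514 ] 0.006961266799674088 [-0.55359426  0.35514467 -0.3534603 ]
[[ 0.893  0.451 -0.001]
 [ 0.451 -0.893  0.001]
 [-0.    -0.001 -1.   ]]
rocker_press [(0.72, [0.5, -0.098, 0.064])]
plunger_top [(0.49, [0.624, -0.0, 0.067])]
palm_top [(0.73, [0.623, -0.001, 0.063]), (0.59, [0.518, 0.011, 0.081])]
key_top [(0.79, [0.529, 0.131, 0.068])]
tin []
tape [(0.77, [0.615, -0.117, 0.048]), (0.22, [0.532, 0.129, 0.07])]
plunger 92 0.0635
palm 367 0.0817
rocker pressed 187 0.0646
rocker other 121 0.0732
key 262 0.0697
```

View pics/w3.png

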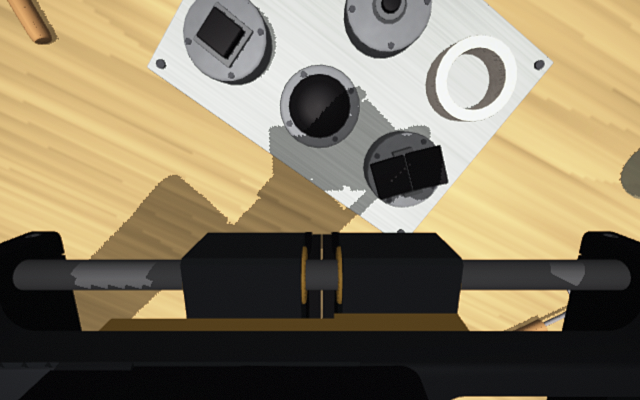

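The picture agrees with the depths. The rocker at (408,172) has its pressed half at 64.6 mm, level. The plunger at (390,5) is home at 63.5 mm. The palm at (319,105) is back up at 81.7 mm, and the key at (218,32) is up.

```bash
python3 -c "
from rig import bot
print(bot.hand_in())"
```

```text
the job is handed in; nothing more can be done
None
```

I pressed the rocker over, pushed the plunger home, then pressed and released the palm button. The last depth check showed all three as required and the square key still up. The job is handed in at about 10 s; no verdict was returned.

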